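Feed a sealed carton along the fence under the seal roller

ROBOT

A 6-joint arm with a two-finger parallel gripper is mounted at the origin on a cart in front of the work surface, level with it; the furniture and walls round the work are solid. World frame = base frame: x ahead of the robot, y to its left, z up, the work surface at z = 0. Lengths are in m, angles in rad, forces in N, time in s.
With the tool pointing down it reaches from about 0.35 to 0.85 m from the base axis. Payload 8.1 kg.
Tool frame: the origin (TCP) lies where the fingers leave the gripper's body, on its centre line; the fingertips stand 84 mm ahead of it and the grasp point (between the pads) lies 65 mm ahead of it; z points along the fingers, y is the line along which they close (so a half turn about z gives the same grasp; the last joint's range is limited). The gripper opens to 93 mm and grips with 3 to 60 N. Pads are 15 mm wide; open, the fingers measure 128 mm over their backs; the gripper's body (75 mm by 188 mm) begins 65 mm behind the grasp point.
Start: joints at [-1.368, 0.13, 1.488, -0, 1.523, -0.085], TCP at [0.17, -0.575, 0.303] pointing down, gripper open.
Joint ranges: [-2.96, 2.96], [-0.89, 2.26], [0.02, 2.5], [-1.34, 4.48], [0, 2.73], [-2.66, 2.66]. Speed limits (rad/s): [2.39, 2.39, 2.79, 3.14, 3.14, 3.14].

INTERFACE

Orientations are given as a rotation vector (axis times angle).
In Python, from plant import robot gives the robot as it stands.
- The arm moves only by the shell command python3 -m jog 'ROWS' [FORCE]. ROWS is text: rows parted by semicolons, each of 5 numbers parted by spaces: the opening, from 0 (shut) to 1 (fully open), then the shift along the tool's x, y, z in m, then the turn about the tool's z in degrees. A call has 1 to 10 rows; each row shifts and turns the commanded pose from where the row before left it, along the tool's axes as they then stand; what a row does not reach is not made up. A row lasts 1/12 s, in which the tool goes at most 41.7 mm and 7.16 degrees, less where a joint would pass 70% of its speed; a pose out of reach is approached as far as the arm can. A call with a gripper value outside its range is refused whole. The fingers move at their own pace and stop on an object; FORCE is the grip in N (left out, the last holds). Time passes only in rows, so rows that do not move let the fingers close. It gives the time, the measured TCP pose, the force, the opening and the grip force at its end, in the units of the state.
- robot.read_state(): the state, without advancing time (a new reading comes with each control period).
- robot.read_camera(name): name is "scene" or "top"; returns a dict with "color" (420x560x3 uint8, red, green, blue), "intrinsics" (3x3 intrinsics, pixels), "k1" (the pictures are not rectified: a ray, as slopes to the right and down, at radius r is drawn at 1 + k1 r^2 times it, then the intrinsics apply), "pose" (4x4, takes a point from camera to world coordinates). Camera axes: x right, y down, z forward; pixel columns grow to the right and rows downward; lengths in m; the calibration is good to about 2 mm. A picture is of the moment at which its call begins. There is no depth.
- robot.close_job(): hands the job in; it is judged then, once.
The state is a dict: "t": time; "q": joint angles; "dq": joint speeds; "joint_torque": joint torques, N m; "tool_pos": TCP position; "orientation": TCP orientation; "force": force on the tool from outside, world axes, zero at the start; "wrist_torque": the same for the moment, N m; "opening": finger opening in m; "gripper_force": force on a finger pad.
Only numpy, scipy, OpenCV 4.12 (cv2) and the standard library are available. Lean on these libraries where they do the work, as an engineer would, in place of code of your own. Each camera call takes 0.05 s, during which the arm holds its last target. There are 200 camera calls.

TASK

Take the yellow push stick by its black handle, press the green carton with it flat against the fence of the seal-pressing station, and feed it along the fence with the stick, under the sprung roller, until it stands home against the end stop; keep its side on the fence all the time it is under the roller, and never let the gripper or arm touch the carton. Then lay the push stick down flat on the bare table, off the station. Leave the other things round the station where they are.

Things in the scene. Friction and masses are not known exactly. Their poses are not given: they have to be found in the camera images.
- station: Seal-pressing station, fixed on the table: grey bed plate 130 mm (its x) by 400 mm (its y), 6 mm thick; origin at the centre of its underside, on the table; z up. The carton is fed towards its -y, over the bed, between the fence (+x side) and the open -x side
- fence (a point): Middle of the foot of the aluminium fence's guiding face (it faces the station's -x): station x = +30, y = +25 mm, on the bed's upper face; axes as the station's. The fence runs straight along y from y = +190 to -140 mm and is 18 mm high above the bed
- stop (a point): Foot of the end stop's rubber-faced front (it looks to +y), mid lane: station x = +4, y = -160 mm, on the bed's upper face; axes as the station's. The stop is 60 mm wide and 18 mm high above the bed
- nip (a point): Point on the bed's upper face right under the roller's axis, mid lane: station x = +5, y = -45 mm; axes as the station's. The grey roller, 40 mm across and 44 mm wide, axis along x, leaves 16 mm above the bed at rest. A clear guard sheet hangs across the lane 27 mm before it (y = -18, x = -31 to +53 mm), lower edge 30 mm above the bed
- frame_top (a point): Top of the black knob over the roller, 156 mm above the table at station x = +4, y = -45 mm. The grey C-frame under it stands behind the fence (station x = +57 to +97 mm) and its arm, 110 to 130 mm above the table, reaches over the lane to x = -28 mm, y = -70 to -20 mm: keep the gripper clear of it
- press_head (a joint): lift of the sprung roller in m: 0 at rest, 0.004 with the carton under it (limit 0.010). Its spring and weight press down with about 4 N at rest and 6 N on the carton; bringing the carton's leading edge under it takes some 3 to 5 N of push. The roller turns freely
- seat (a point): where the carton's origin lies when it is home: on the bed's upper face at station x = +5, y = -115 mm (6 mm above the table); axes as the station's
- carton: Green-and-white medicine carton, 90 mm (its x) by 50 mm (y) by 20 mm high, 30 to 55 g, with a pale seal over its +x end; origin at the centre of its underside. It lies flat on the bed at the infeed end (+y of the roller), some millimetres off the fence and askew; its +x end leads, towards the station's -y
- push_stick: Push stick lying flat on the table, 0.12 kg; origin on its underside below the middle of the handle's grip; its x points forward to the mouth. Black block handle 22 mm wide (y), 34 mm high, from x = -50 to +45 mm. Yellow flat paddle ahead of it, 42 mm wide, 10 mm thick on the same underside, its sides (y = +21 and -21 mm) straight and parallel from x = +45 to +150 mm
- stick_mouth (a point): Apex of the V mouth in the paddle's front end, at stick x = +140 mm, 5 mm above its underside; axes as the stick's. The V is 90 degrees wide, opens forward, each flank 22 mm long (tips at x = +156 mm): it fits over an upright corner of the carton when the stick is held at 45 degrees to the carton's sides. Held 2 to 4 mm above the bed the paddle passes under the resting roller
- carton_red: red-and-white medicine carton waiting its turn, 95x46x28 mm; origin at the centre of its underside; to be left alone
- carton_blue: blue-and-white medicine carton waiting its turn, 88x50x22 mm; origin at the centre of its underside; to be left alone
- seal_roll: roll of pale yellow stickers lying flat, 67x70x30 mm; origin at the centre of its underside; to be left alone
- stamp: rubber stamp with a black knob, 23x50x52 mm; origin at the centre of its underside; to be left alone
- cream_tube: white cream tube lying flat, 30x82x20 mm; origin at the centre of its underside; to be left alone
Mind the look-alikes: they are no part of the job. What is shaped like the carton but orange is not meant.

How it is judged:
On the way, in this order (a step that is already met when the one before it is completed fails the run):
1. the carton lies flush against the fence on the infeed side, the roller still down (x of carton in the frame of seat between -0.0025 and 0.0025 m and angle between the x axis of carton and the y axis of station, either way round below 0.045 rad and y of carton in the frame of seat above 0.115 m and value of joint press_head below 0.001 m), for 0.2 s.
2. the stick feeds the carton under the raised roller, flush against the fence (x of carton in the frame of seat between -0.0025 and 0.0025 m and angle between the x axis of carton and the y axis of station, either way round below 0.045 rad and y of carton in the frame of seat between 0.05 and 0.09 m and value of joint press_head above 0.0025 m and contact force between push_stick and carton above 0.1 N), for 0.1 s.
At the end, for the whole second after the job is handed in: The carton lies flat on the bed with its leading end within 4 mm of the end stop, its long side within 2.5 mm of the fence and square to it within 0.045 rad, the roller back down; the push stick lies flat and still on the table top (underside within 4 mm of it), not on the station (x of carton in the frame of seat between -0.0025 and 0.0025 m and angle between the x axis of carton and the y axis of station, either way round below 0.045 rad and y of carton in the frame of seat between -0.003 and 0.004 m and z of carton in the frame of seat below 0.002 m and value of joint press_head below 0.001 m and linear speed of each of carton, push_stick below 0.01 m/s and height (world z) of push_stick below 0.004 m and angle between push_stick's own z axis and vertical below 0.06 rad); the robot touches nothing.
It fails at once if the carton is under the raised roller while off the fence (more than 3.5 mm) or askew (more than 0.07 rad) (value of joint press_head above 0.002 m and (x of carton in the frame of seat below -0.0035 m or angle between the x axis of carton and the y axis of station, either way round above 0.07 rad)).
It fails at once if the gripper or arm touches the carton (contact force between any of the fingers, the arm and carton above 0.3 N).
It fails at once if one of the other things is shifted by more than 20 mm (distance of any of carton_red, carton_blue, seal_roll, stamp, cream_tube from where it was at the start of the episode above 0.02 m).
It also fails if it takes over 72 s, if anything falls off the work surface, if the arm or the gripper's body presses on something with over 40 N, if the wrist force passes 120 N, or if a joint passes its speed limit or range.

## Working session

There is one attempt and no reset: what is moved stays moved. The work goes in short steps, Python scripts to look and compute and a shell command to move; the robot and the scene stay as the last step left them, time stands still between calls to the robot, and variables do not carry over. Pictures are saved under pics/ and viewed, at most 10 in all, crops included, and the job is handed in when it is done.

```bash
ls; mkdir -p pics
cat > h.py <<'E'
import numpy as np, cv2
from plant import robot
from scipy.spatial.transform import Rotation as R
def grab(n,f=None):
    c=robot.read_camera(n)
    if f: cv2.imwrite(f,c["color"][:,:,::-1])
    return c
def ray(c,px):
    K=np.array(c["intrinsics"]);k=c["k1"]
    d=cv2.undistortPoints(np.array(px,float).reshape(-1,1,2),K,np.array([k,0,0,0.]))[:,0]
    T=np.array(c["pose"]);d=np.c_[d,np.ones(len(d))]@T[:3,:3].T
    return T[:3,3],d
def onz(c,px,z):
    o,d=ray(c,px); return (o+d*((z-o[2])/d[:,2])[:,None])[:,:2]
def proj(c,P):
    T=np.linalg.inv(np.array(c["pose"]));P=np.array(P,float).reshape(-1,3)@T[:3,:3].T+T[:3,3]
    return cv2.projectPoints(P,np.zeros(3),np.zeros(3),np.array(c["intrinsics"]),np.array([c["k1"],0,0,0.]))[0][:,0]
E
python3 - <<'E'
from h import *
for n in ("scene","top"):
    c=grab(n,f"pics/{n}0.png");print(n,np.round(c["pose"],3).tolist(),np.round(c["intrinsics"],1).tolist(),c["k1"])
print(robot.read_state())
E
```

```text
pics
scene [[-0.648, -0.579, 0.494, -0.145], [-0.761, 0.497, -0.417, 0.552], [-0.004, -0.646, -0.763, 1.206], [0.0, 0.0, 0.0, 1.0]] [[485.1, 0.0, 281.0], [0.0, 485.1, 207.2], [0.0, 0.0, 1.0]] 0.03737216258083454
top [[-0.004, -0.985, 0.172, 0.288], [-1.0, 0.002, -0.011, -0.024], [0.01, -0.172, -0.985, 1.716], [0.0, 0.0, 0.0, 1.0]] [[528.5, 0.0, 282.2], [0.0, 528.5, 206.9], [0.0, 0.0, 1.0]] 0.04586018874098986
{'t': 0.1, 'q': array([-1.36840225e+00,  1.31077136e-01,  1.48916815e+00, -1.62724002e-06,
        1.52297740e+00, -8.53805634e-02]), 'dq': array([ 8.72574535e-04, -1.59301506e-03, -1.39583800e-03,  3.18989687e-04,
        3.32237381e-05,  1.20755402e-03]), 'joint_torque': array([ 4.88655351e-04, -5.61342180e+01, -4.93097019e+01,  7.69001897e-02,
        2.90689029e-02, -7.27007318e-05]), 'tool_pos': array([ 0.17024946, -0.57495591,  0.30179853]), 'orientation': array([-3.10751729e+00, -4.50243978e-01,  1.52187734e-04]), 'force': array([-0.18661974,  0.10843325, -0.75637022]), 'wrist_torque': array([ 0.00527232, -0.00146278,  0.00872151]), 'gripper_force': 0.0, 'opening': 0.09316854066797617}
```

View pics/top0.png

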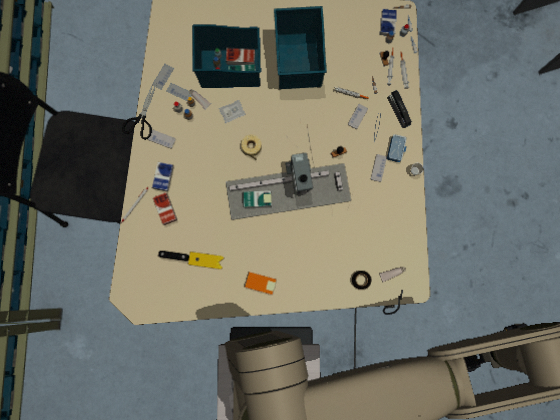

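View pics/scene0.png

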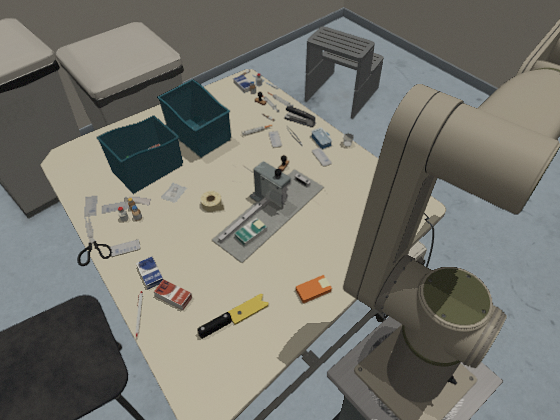

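The top view shows the station at (290,190): fence on the far side, end stop at (338,182), carton at (257,200). The stick's handle is at (173,255) and its mouth at (222,262).

- **Carton candidates:** green (257,200), orange (260,282), red (165,208), blue (163,177). I choose the green one, which lies on the bed.
- **Stick candidates:** black and yellow (190,258), stapler (400,107). I choose the yellow paddle.

```bash
cat > m.py <<'E'
from h import *
def big(m):
    n,l,s,_=cv2.connectedComponentsWithStats(m.astype(np.uint8)); i=1+np.argmax(s[1:,4]); return (l==i).astype(np.uint8)
def roi(m,b):
    o=np.zeros_like(m);o[b[1]:b[3],b[0]:b[2]]=m[b[1]:b[3],b[0]:b[2]];return o
def rect(c,m,z):
    p=cv2.findContours(m,0,cv2.CHAIN_APPROX_NONE)[0]; p=max(p,key=len)[:,0]
    w=onz(c,p,z); (x,y),(a,b),t=cv2.minAreaRect((w*1000).astype(np.float32)); return (round(x,1),round(y,1)),(round(a,1),round(b,1)),round(t,1)
E
python3 - <<'E'
from m import *
B={"top":dict(st=(215,140,365,225),stick=(150,240,235,275)),"scene":dict(st=(205,155,330,265),stick=(190,285,275,340))}
for n in B:
    c=grab(n);im=c["color"];hsv=cv2.cvtColor(im,cv2.COLOR_RGB2HSV);H,S,V=[hsv[:,:,i].astype(int) for i in range(3)]
    y=big(roi((H>22)&(H<34)&(S>180)&(V>120),B[n]["stick"])); print(n,"paddle top z10",rect(c,y,.010),y.sum())
    k=big(roi((V<60),B[n]["stick"])); print("handle",rect(c,k,.034),k.sum())
    g=big(roi((H>65)&(H<95)&(S>90),B[n]["st"]));print("green",rect(c,g,.026),g.sum())
    b=big(roi((S<60)&(V>70)&(V<175),B[n]["st"]));print("bed",rect(c,b,.006),b.sum())
    print(im[215,300] if n=="top" else im[250,240], im[238,300])
    x0,y0,x1,y1=(150,140,360,297) if n=="top" else (190,155,330,260)
    f=3.8 if n=="top" else 5.7
    cv2.imwrite(f"pics/{n}_crop.png",cv2.resize(im[y0:y1,x0:x1,::-1],None,fx=f,fy=f,interpolation=cv2.INTER_CUBIC))
E
```

```text
top paddle top z10 ((414.1, 205.0), (106.5, 39.7), 81.6) 389
handle ((427.5, 302.8), (93.8, 20.0), 81.6) 178
green ((610.5, 67.1), (46.4, 29.3), 0.5) 116
bed ((669.3, -57.3), (188.6, 402.2), 8.9) 4243
[175 163 130] [176 164 129]Traceback (most recent call last):
  File "<stdin>", line 5, in <module>
  File "m.py", line 3, in big
    n,l,s,_=cv2.connectedComponentsWithStats(m.astype(np.uint8)); i=1+np.argmax(s[1:,4]); return (l==i).astype(np.uint8)
                                                                      ~~~~~~~~~^^^^^^^^^
    return _wrapfunc(a, 'argmax', axis=axis, out=out, **kwds)
    return bound(*args, **kwds)
ValueError: attempt to get argmax of an empty sequence
```

View pics/top_crop.png

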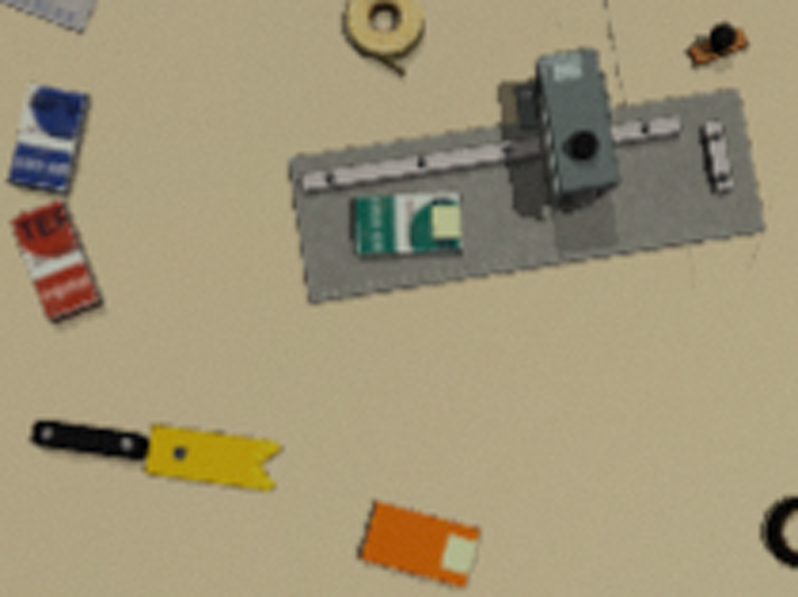

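The crop confirms the choices: the green carton with its pale seal lies on the bed, its top face about (358–462, 192–256) in the crop, and the bed corners are near (291,157), (741,90), (765,230) and (311,301). The stick's mouth opens to the right at (270,465).

Run:
```python
from m import *
c=grab("top")
P=lambda l:(np.array(l,float)+.5)/3.8-.5+[150,140]
b=onz(c,P([(291,157),(741,90),(765,230),(311,301)]),.006)*1000
print(b.round(1),[np.linalg.norm(b[i]-b[i-1]).round(1) for i in range(4)],b.mean(0).round(1))
for i,j in((1,0),(2,3)): v=b[i]-b[j];print("st -y dir deg off -Y",np.degrees(np.arctan2(v[0],-v[1])).round(2))
g=onz(c,P([(356,194),(460,192),(463,255),(358,256)]),.026)*1000
print(g.round(1),[np.linalg.norm(g[i]-g[i-1]).round(1) for i in range(4)],g.mean(0).round(1))
im=c["color"];s=grab("scene")
hs=cv2.cvtColor(s["color"],cv2.COLOR_RGB2HSV);print(hs[308,250],hs[325,213],hs[232,250])
im=s["color"];cv2.imwrite("pics/scene_crop.png",cv2.resize(im[155:345,190:340,::-1],None,fx=3.15,fy=3.15,interpolation=cv2.INTER_CUBIC)) 
y=big(roi((hs[:,:,0]>20)&(hs[:,:,0]<36)&(hs[:,:,1]>170),(190,285,275,340)));print("paddle",rect(s,y,.01))
k=big(roi(hs[:,:,2]<60,(190,300,240,345)));print("handle",rect(s,k,.034))
```

```text
[[ 675.1  142.2]
 [ 734.5 -251.4]
 [ 609.4 -269.2]
 [ 548.3  123.3]] [np.float64(128.2), np.float64(398.1), np.float64(126.3), np.float64(397.2)] [641.8 -63.8]
st -y dir deg off -Y 8.58
st -y dir deg off -Y 8.86
[[638.   84.2]
 [639.5  -5. ]
 [584.6  -7.6]
 [583.9  82. ]] [np.float64(54.1), np.float64(89.2), np.float64(55.0), np.float64(89.6)] [611.5  38.4]
[ 24 141 181] [30 39 26] [ 34  11 184]
paddle ((399.4, 255.4), (2.7, 0.0), -130.6)
handle ((420.1, 306.2), (93.6, 31.6), 81.8)
```

View pics/scene_crop.png

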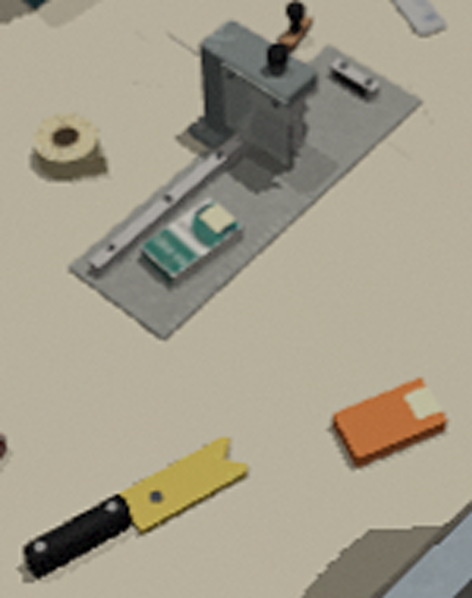

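The scene crop agrees: the stick lies free with its handle at the lower left (75,535), the carton sits off the fence, and the leading end stands further away from it. First I turn the tool by −65.5° so that its x runs opposite to the stick's x.

```bash
cat > d.py <<'E'
# usage: d.py x y z(mm) [yaw deg] -> tool-frame shift & turn ; no args: pose
import sys
from h import *
s=robot.read_state();r=R.from_rotvec(s["orientation"]).as_matrix()
yaw=np.degrees(np.arctan2(r[1,0],r[0,0]))
a=list(map(float,sys.argv[1:]))
print("t",round(s["t"],2),"pos",(s["tool_pos"]*1000).round(1),"yaw",yaw.round(2),"tilt",r[2].round(3),"F",np.round(s["force"],1),"open",round(s["opening"]*1000,1),"grip",round(s["gripper_force"],1),"q",np.round(s["q"],2))
if a:
    d=r.T@(np.array(a[:3])-s["tool_pos"]*1000);print("shift mm tool",d.round(1),"turn",round(yaw-a[3],2) if len(a)>3 else "")
E
python3 -m jog '1 0 0 0 -6.55; 1 0 0 0 -6.55; 1 0 0 0 -6.55; 1 0 0 0 -6.55; 1 0 0 0 -6.55; 1 0 0 0 -6.55; 1 0 0 0 -6.55; 1 0 0 0 -6.55; 1 0 0 0 -6.55; 1 0 0 0 -6.55'
python3 d.py 480 -150 300 82
```

```text
t: 1.13
tool_pos: [0.1703, -0.5753, 0.3026]
orientation: [-2.365, -2.067, -0.0]
force: [-0.2, 0.7, -0.2]
opening: 0.0929
gripper_force: 0.0
t 1.13 pos [ 170.3 -575.3  302.6] yaw 82.31 tilt [ 0. -0. -1.] F [-0.2  0.7 -0.2] open 92.9 grip 0.0 q [-1.37  0.13  1.49  0.    1.52 -1.23]
shift mm tool [462.9 250.    2.7] turn 0.31
```

```bash
python3 -m jog '1 .033 .0179 0 0;1 .033 .0179 0 0;1 .033 .0179 0 0;1 .033 .0179 0 0;1 .033 .0179 0 0;1 .033 .0179 0 0;1 .033 .0179 0 0;1 .033 .0179 0 0;1 .033 .0179 0 0;1 .033 .0179 0 0' >/dev/null
python3 -m jog '1 .033 .0179 0 0;1 .033 .0179 0 0;1 .033 .0179 0 0;1 .033 .0179 0 0;1 .0367 -.0093 0 0;1 .0367 -.0093 0 0;1 .0367 -.0093 0 0;1 .0367 -.0093 0 0;1 .0367 -.0093 0 0;1 .0367 -.0093 0 0' >/dev/null
python3 -m jog '1 .0367 -.0093 0 0;1 .0367 -.0093 0 0;1 .0367 -.0093 0 0;1 .0367 -.0093 0 0;1 .0367 -.0093 0 0;1 .0367 -.0093 0 0;1 0 0 0 0'
python3 d.py 427.7 302.4 180 82
```

```text
t: 3.38
tool_pos: [0.432, 0.3043, 0.3026]
orientation: [-2.365, -2.065, -0.002]
force: [-0.8, 0.5, 0.4]
opening: 0.093
gripper_force: 0.0
t 3.38 pos [432.  304.3 302.6] yaw 82.25 tilt [ 0.002 -0.001 -1.   ] F [-0.8  0.5  0.4] open 93.0 grip 0.0 q [ 0.52 -0.06  1.69  0.    1.52  0.65]
shift mm tool [ -2.8  -3.9 122.6] turn 0.25
```

```bash
python3 -m jog '1 -.0028 -.0039 .035 .3;1 0 0 .035 0;1 0 0 .035 0;1 0 0 .035 0;1 0 0 .035 0;1 0 0 .025 0;1 0 0 .0136 0;1 0 0 0 0'
python3 - <<'E'
from m import *
c=grab("top","pics/t1.png");s=grab("scene")
a=cv2.resize(c["color"][220:290,140:250,::-1],None,fx=3.6,fy=3.6,interpolation=cv2.INTER_CUBIC)
b=cv2.resize(s["color"][260:350,180:290,::-1],None,fx=3.6,fy=3.6,interpolation=cv2.INTER_CUBIC)
o=np.zeros((max(a.shape[0],b.shape[0]),800,3),np.uint8);o[:a.shape[0],:a.shape[1]]=a;o[:b.shape[0],400:400+b.shape[1]]=b;cv2.imwrite("pics/g1.png",o)
E
python3 d.py
```

```text
t: 4.05
tool_pos: [0.4283, 0.2957, 0.0864]
orientation: [-2.376, -2.054, 0.006]
force: [0.3, -0.4, 0.7]
opening: 0.093
gripper_force: 0.0
t 4.15 pos [429.2 296.3  88.6] yaw 81.68 tilt [-0.001 -0.001 -1.   ] F [-0.4  0.1  0.5] open 92.8 grip 0.0 q [ 0.51  0.14  1.89 -0.    1.11  0.65]
```

View pics/g1.png

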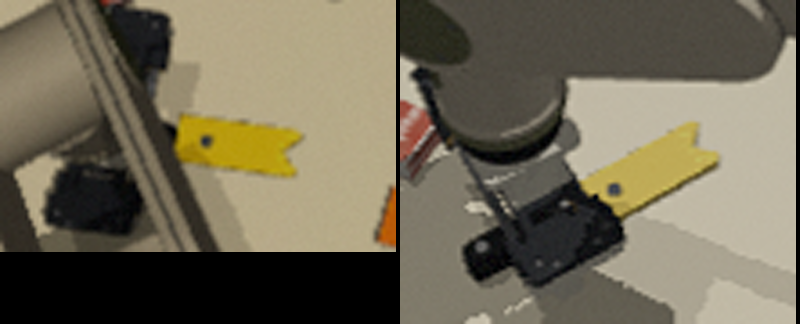

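The fingers straddle the black handle (crop, top view: handle between the two finger blocks at x≈130–170; paddle at 180–300). Now I close the gripper and lift.

```bash
python3 -m jog '0 0 0 0 0;0 0 0 0 0;0 0 0 0 0;0 0 0 0 0;0 0 0 0 0;0 0 0 0 0' 55; python3 d.py
python3 -m jog '0 0 0 -.02 0;0 0 0 -.03 0;0 0 0 -.03 0;0 0 0 0 0'; python3 d.py
```

```text
t: 4.65
tool_pos: [0.4295, 0.2967, 0.0894]
orientation: [2.376, 2.055, 0.001]
force: [1.0, -0.7, -0.3]
opening: 0.0579
gripper_force: 0.0
t 4.65 pos [429.5 296.7  89.4] yaw 81.69 tilt [ 0.  0. -1.] F [ 1.  -0.7 -0.3] open 57.9 grip 0.0 q [ 0.51  0.14  1.89 -0.    1.11  0.65]
t: 4.98
tool_pos: [0.4324, 0.2984, 0.1758]
orientation: [2.375, 2.053, 0.015]
force: [0.3, 0.5, 1.5]
opening: 0.0308
gripper_force: 0.0
t 4.98 pos [432.4 298.4 175.8] yaw 81.69 tilt [ 0.006  0.008 -1.   ] F [0.3 0.5 1.5] open 30.8 grip 0.0 q [0.51 0.02 1.84 0.   1.27 0.65]
```

The fingers had not closed yet (70 mm/s). The opening is still 30.8 mm, so the stick wasn't touched. I reopen, go back down, and give the gripper longer to close.

```bash
python3 -m jog '.7 0 0 0 0;.7 0 0 0 0;.7 0 0 .02 0;.7 0 0 .03 0;.7 0 0 .03 0;.7 0 0 0 0;.7 0 0 0 0'; python3 d.py 428.5 298.5 89 81.7
python3 -m jog '0 0 0 0 0;0 0 0 0 0;0 0 0 0 0;0 0 0 0 0;0 0 0 0 0;0 0 0 0 0;0 0 0 0 0;0 0 0 0 0;0 0 0 0 0;0 0 0 0 0' 55; python3 d.py
```

```text
t: 5.57
tool_pos: [0.4282, 0.296, 0.0867]
orientation: [-2.376, -2.054, 0.006]
force: [-0.2, 0.5, 0.0]
opening: 0.0646
gripper_force: 0.0
t 5.57 pos [428.2 296.   86.7] yaw 81.69 tilt [-0.002 -0.003 -1.   ] F [-0.2  0.5  0. ] open 64.6 grip 0.0 q [0.51 0.14 1.89 0.   1.11 0.65]
shift mm tool [ 2.5 -0.1 -2.3] turn -0.01
t: 6.4
tool_pos: [0.4294, 0.2967, 0.0893]
orientation: [-2.376, -2.055, 0.0]
force: [-1.1, -0.6, 2.7]
opening: 0.0216
gripper_force: 55.0
t 6.4 pos [429.4 296.7  89.3] yaw 81.69 tilt [ 0. -0. -1.] F [-1.1 -0.6  2.7] open 21.6 grip 55.0 q [0.51 0.14 1.89 0.   1.11 0.65]
```

```bash
python3 -m jog '0 0 0 -.03 0;0 0 0 -.03 0;0 0 0 0 -6.9;0 0 0 0 -6.9;0 0 0 0 -6.9;0 0 0 0 -6.9;0 0 0 0 -6.9;0 0 0 0 -6.9;0 0 0 0 -6.9;0 0 0 0 -6.9'; python3 -m jog '0 0 0 0 -6.8;0 0 0 0 0'>/dev/null; python3 d.py 455.7 179.8 120 143.7
```

```text
t: 7.23
tool_pos: [0.4294, 0.2965, 0.1488]
orientation: [-1.146, -2.925, 0.001]
force: [0.7, 0.4, -1.2]
opening: 0.0214
gripper_force: 55.0
t 7.4 pos [429.4 296.5 148.9] yaw 144.02 tilt [ 0. -0. -1.] F [-1.   0.8 -2.2] open 21.8 grip 55.0 q [ 0.51  0.05  1.86 -0.    1.23 -0.44]
shift mm tool [-89.9 -79.   28.9] turn 0.32
```

```bash
python3 -m jog '0 -.03 -.026 .01 .3;0 -.03 -.026 .01 0;0 -.03 -.026 .01 0;0 0 0 0 0;0 0 0 0 0'; python3 d.py
python3 - <<'E'
from m import *
c=grab("top");s=grab("scene")
for n,q in(("top",c),("scene",s)):
    hs=cv2.cvtColor(q["color"],cv2.COLOR_RGB2HSV).astype(int)
    P=proj(q,[[.56,.105,.04]])[0].astype(int);print(n,P)
    y=big(roi((abs(hs[:,:,0]-27)<7)&(hs[:,:,1]>(165)),(P[0]-45,P[1]-45,P[0]+45,P[1]+45)))
    print(y.sum(),rect(q,y,.0388))
a=cv2.resize(c["color"][150:290,170:310,::-1],None,fx=2.8,fy=2.8,interpolation=cv2.INTER_CUBIC)
b=cv2.resize(s["color"][180:320,180:320,::-1],None,fx=2.8,fy=2.8,interpolation=cv2.INTER_CUBIC)
cv2.imwrite("pics/g2.png",np.hstack([a,b]))
E
```

```text
t: 7.82
tool_pos: [0.4552, 0.1784, 0.1183]
orientation: [-0.998, -2.977, 0.002]
force: [-0.1, 0.6, -1.5]
opening: 0.0218
gripper_force: 55.0
t 7.82 pos [455.2 178.4 118.3] yaw 142.94 tilt [ 0.001 -0.001 -1.   ] F [-0.1  0.6 -1.5] open 21.8 grip 55.0 q [ 0.27  0.01  1.97 -0.    1.17 -0.66]
top [236 213]
366 ((530.7, 122.5), (42.2, 104.7), 52.9)
scene [242 249]
1 ((494.0, 162.4), (0.0, 0.0), 0.0)
```

View pics/g2.png

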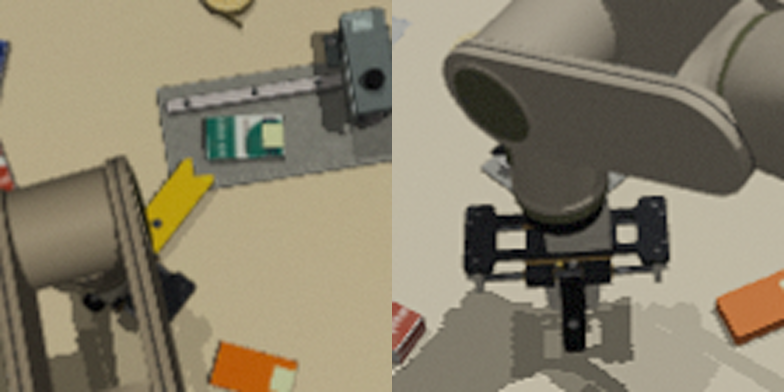

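The mouth, at crop (192–213, 163–175), points at the carton's near trailing corner (206,158). The paddle line fits the tool, and the apex is about 133.5 mm ahead of the TCP. I lower it to 3 mm above the bed and close in.

```bash
cat > s.py <<'E'
# apex in station frame, forces in station frame
import sys
from h import *
L=133.5;A=np.radians(8.7);C=np.array([641.8,-63.8])
s=robot.read_state();r=R.from_rotvec(s["orientation"]).as_matrix()
M=np.array([[np.cos(A),np.sin(A)],[-np.sin(A),np.cos(A)]])
a=s["tool_pos"][:2]*1000-L*r[:2,0]
print("t",round(s["t"],2),"apex st",(M@(a-C)).round(1),"z",round(s["tool_pos"][2]*1000,1),"yaw-143.7:",round(np.degrees(np.arctan2(r[1,0],r[0,0]))-143.7,2),"F st",(M@s["force"][:2]).round(1),"Fz",round(s["force"][2],1),"Mz",s["wrist_torque"].round(2),"grip",round(s["gripper_force"]),round(s["opening"]*1000,1))
E
python3 -m jog '0 0 0 .01 -.8;0 0 0 .01 0;0 0 0 0 0;0 0 0 0 0'>/dev/null; python3 s.py
python3 -m jog '0 -.01 .002 0 0;0 -.011 .002 0 0;0 0 0 0 0;0 0 0 0 0'>/dev/null; python3 s.py
```

```text
t 8.25 apex st [-53.1 176.8] z 97.8 yaw-143.7: 0.55 F st [0.6 0.5] Fz -1.5 Mz [-0.01 -0.16  0.  ] grip 55 21.6
t 8.58 apex st [-33.2 163.5] z 99.7 yaw-143.7: 0.42 F st [-0.6  0.4] Fz -0.5 Mz [ 0.08 -0.16  0.03] grip 55 22.2
```

```bash
python3 -m jog '0 .002 -.002 .001 .4;0 -.0035 -.0035 0 0;0 -.0035 -.0035 0 0;0 0 0 0 0'>/dev/null; python3 s.py
python3 -m jog '0 -.0035 -.0014 0 0;0 -.0035 -.0014 0 0;0 -.0035 -.0014 0 0;0 -.0035 -.0014 0 0;0 -.0035 -.0014 0 0;0 -.0035 -.0014 0 0;0 0 0 0 0;0 0 0 0 0'>/dev/null; python3 s.py
python3 - <<'E'
from m import *
c=grab("top")
cv2.imwrite("pics/g3.png",cv2.resize(c["color"][160:250,200:320,::-1],None,fx=6.5,fy=6.5,interpolation=cv2.INTER_CUBIC))
E
```

```text
t 8.92 apex st [-38.1 152.7] z 98.1 yaw-143.7: 0.08 F st [ 0.8 -0.8] Fz -1.0 Mz [ 0.03 -0.11  0.04] grip 55 22.1
t 9.58 apex st [-28.8 132.5] z 98.1 yaw-143.7: 0.06 F st [-0.3  0.3] Fz 0.2 Mz [-0.01 -0.14 -0.03] grip 55 21.5
```

View pics/g3.png

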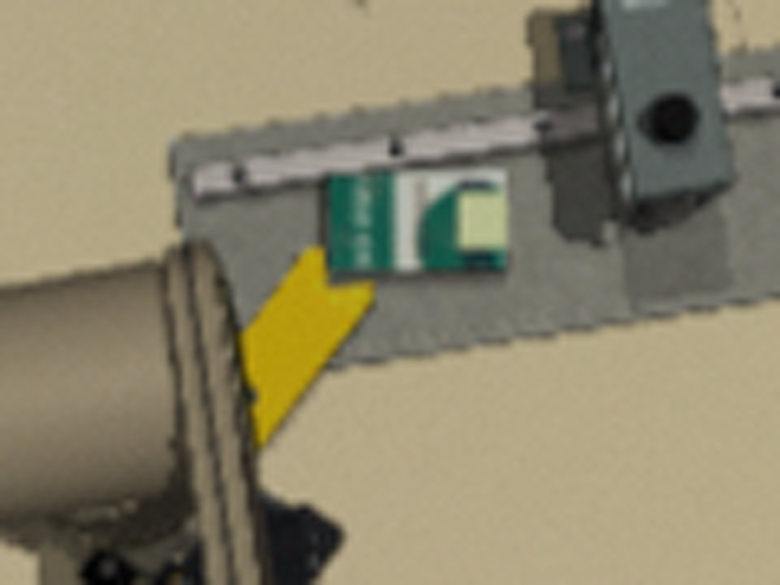

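The corner sits in the V (crop (325,262)), with the carton still askew by about 8° and its leading end away from the fence. I push along −y and then in toward the fence.

```bash
python3 -m jog '0 -.0035 -.0035 0 0;0 -.0035 -.0035 0 0;0 -.0035 -.0035 0 0;0 -.0034 -.0009 0 0;0 -.0034 -.0009 0 0;0 -.0034 -.0009 0 0;0 -.0034 -.0009 0 0;0 -.0034 -.0009 0 0;0 0 0 0 0;0 0 0 0 0'>/dev/null; python3 s.py
cat > gm.py <<'E'
from m import *
import sys
c=grab("top");im=c["color"];hs=cv2.cvtColor(im,cv2.COLOR_RGB2HSV).astype(int)
m=roi((hs[:,:,0]>65)&(hs[:,:,0]<95)&(hs[:,:,1]>90),(200,140,365,225)).astype(np.uint8)
# hull of green parts -> rectangle on carton top, in station frame
ys,xs=np.nonzero(m);w=onz(c,np.c_[xs,ys],.026)*1000
r=cv2.minAreaRect(w.astype(np.float32));A=np.radians(8.7)
d=np.array(r[0])-[641.8,-63.8]
e=cv2.boxPoints(r);v=max((e[1]-e[0],e[2]-e[1]),key=np.linalg.norm);t=np.degrees(np.arctan2(v[1],v[0]))
print("carton st",(np.array([[np.cos(A),np.sin(A)],[-np.sin(A),np.cos(A)]])@d).round(1),"size",np.round(r[1],1),"askew deg",round((t-98.7+90)%180-90,2))
if len(sys.argv)>1: cv2.imwrite(sys.argv[1],cv2.resize(im[150:250,200:350,::-1],None,fx=5.3,fy=5.3,interpolation=cv2.INTER_CUBIC))
E
python3 gm.py
```

```text
t 10.47 apex st [-21.6 103.8] z 97.3 yaw-143.7: 0.09 F st [-7.5  8.3] Fz 1.2 Mz [ 0.91  1.15 -0.05] grip 55 21.2
carton st [ 4.  58.3] size [45.3 87.8] askew deg -1.1
```

```bash
python3 -m jog '0 -.0014 -.0028 -.001 0;0 -.0014 -.0028 0 0;0 0 0 0 0;0 0 0 0 0;0 0 0 0 0'>/dev/null; python3 s.py; python3 gm.py pics/g4.png
```

```text
t 10.93 apex st [-22.   96.5] z 99.1 yaw-143.7: 0.06 F st [-0.7  1.1] Fz -2.1 Mz [ 0.13  0.23 -0.05] grip 55 21.2
carton st [ 4.4 50. ] size [46.6 84.8] askew deg -0.55
```

View pics/g4.png

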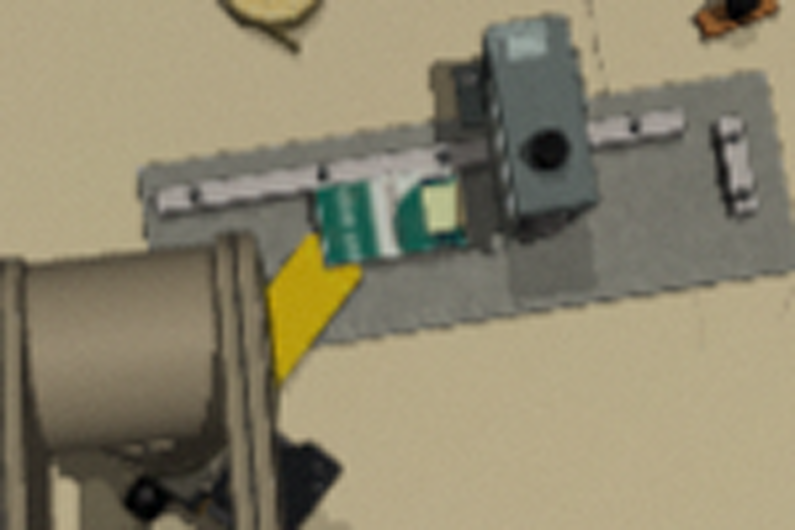

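The carton now lies along the fence, with its far side on the fence line (crop (320,185)–(460,175)) and the stick in its corner. I press in by about 1 mm and dwell for step 1, then feed a little.

```bash
python3 -m jog '0 -.001 .001 0 0;0 0 0 0 0;0 0 0 0 0;0 0 0 0 0;0 0 0 0 0'>/dev/null; python3 s.py;python3 gm.py
python3 -m jog '0 -.0025 -.0025 0 0;0 -.0025 -.0025 0 0;0 -.0025 -.0025 0 0;0 -.0025 -.0025 0 0;0 0 0 0 0;0 0 0 0 0;0 0 0 0 0'>/dev/null; python3 s.py;python3 gm.py
```

```text
t 11.4 apex st [-21.1  97. ] z 98.8 yaw-143.7: 0.08 F st [-5.5  1.6] Fz -0.7 Mz [ 0.11  0.73 -0.36] grip 55 21.8
carton st [ 30.7 -47.9] size [ 63.6 293.2] askew deg 15.16
t 12.03 apex st [-21.   82.8] z 98.8 yaw-143.7: 0.08 F st [-5.2  1. ] Fz -2.4 Mz [ 0.28  0.91 -0.27] grip 55 21.6
carton st [ 30.9 -56.3] size [ 63.6 283.3] askew deg 15.43
```

```bash
sed -i 's/^ys,xs=np.nonzero(m).*/m=cv2.morphologyEx(m,cv2.MORPH_CLOSE,np.ones((7,7)));m=big(m);ys,xs=np.nonzero(m);w=onz(c,np.c_[xs,ys],.026)*1000/' gm.py
python3 -m jog '0 -.0035 -.0035 0 0;0 -.0035 -.0035 0 0;0 -.0035 -.0035 0 0;0 0 0 0 0;0 0 0 0 0'>/dev/null; python3 s.py;python3 gm.py pics/g5.png
python3 -m jog '0 -.0035 -.0035 0 0;0 -.0035 -.0035 0 0;0 0 0 0 0;0 0 0 0 0'>/dev/null; python3 s.py;python3 gm.py
```

```text
t 12.5 apex st [-21.   67.8] z 98.8 yaw-143.7: 0.07 F st [-4.3  1.3] Fz -1.8 Mz [ 0.24  0.85 -0.3 ] grip 55 21.7
carton st [ 5.4 24. ] size [44.8 78.5] askew deg 0.08
t 12.88 apex st [-21.4  58.8] z 98.5 yaw-143.7: 0.11 F st [-5.5  5.9] Fz -1.7 Mz [ 0.97  1.19 -0.03] grip 55 21.6
carton st [ 5.1 23. ] size [45.3 69. ] askew deg 1.66
```

View pics/g5.png

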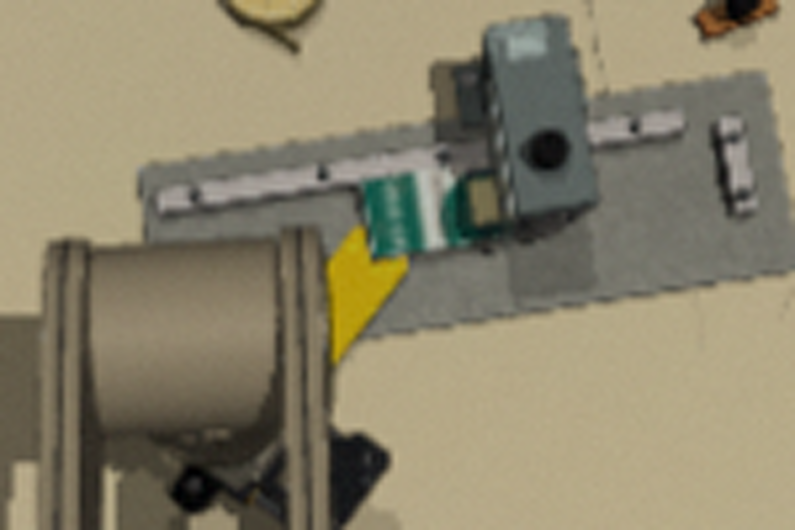

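The carton is flush with the fence and its leading end is at the guard and roller (crop (470,200)). Fy has risen to 6 N, so it is touching the roller. I keep feeding.

```bash
python3 -m jog '0 -.0038 -.0032 0 0;0 -.0035 -.0035 0 0;0 -.0035 -.0035 0 0;0 0 0 0 0;0 0 0 0 0'>/dev/null; python3 s.py
python3 -m jog '0 -.0035 -.0035 0 0;0 -.0035 -.0035 0 0;0 -.0035 -.0035 0 0;0 0 0 0 0;0 0 0 0 0'>/dev/null; python3 s.py;python3 gm.py
```

```text
t 13.35 apex st [-21.3  44.3] z 98.2 yaw-143.7: 0.12 F st [-7.1  7.1] Fz -1.6 Mz [1.27 1.47 0.07] grip 55 21.5
t 13.77 apex st [-21.2  29.3] z 98.2 yaw-143.7: 0.11 F st [-6.8  8. ] Fz -2.8 Mz [ 1.23  1.45 -0.02] grip 55 22.0
carton st [ 5.5 -0.6] size [46.4 53.2] askew deg 2.68
```

```bash
python3 -m jog '0 -.0035 -.0035 0 0;0 -.0035 -.0035 0 0;0 -.0035 -.0035 0 0;0 -.0035 -.0035 0 0;0 0 0 0 0;0 0 0 0 0'>/dev/null; python3 s.py
python3 -m jog '0 -.0035 -.0035 0 0;0 -.0035 -.0035 0 0;0 -.0035 -.0035 0 0;0 -.0035 -.0035 0 0;0 0 0 0 0;0 0 0 0 0'>/dev/null; python3 s.py; python3 gm.py
```

```text
t 14.32 apex st [-21.1   9.5] z 98.3 yaw-143.7: 0.11 F st [-6.5  6.4] Fz -1.9 Mz [ 1.12  1.27 -0.  ] grip 55 21.5
t 14.82 apex st [-21.  -10.4] z 98.3 yaw-143.7: 0.11 F st [-5.5  6.4] Fz -1.5 Mz [ 1.06  1.28 -0.02] grip 55 21.8
carton st [-13.5 -79.9] size [ 7.8 36.6] askew deg -1.57
```

```bash
python3 -m jog '0 -.0035 -.0035 0 0;0 -.0035 -.0035 0 0;0 -.0035 -.0035 0 0;0 -.0035 -.0035 0 0;0 -.0035 -.0035 0 0;0 0 0 0 0;0 0 0 0 0'>/dev/null; python3 s.py
python3 -m jog '0 -.0035 -.0035 0 0;0 -.0035 -.0035 0 0;0 -.0035 -.0035 0 0;0 -.0035 -.0035 0 0;0 0 0 0 0;0 0 0 0 0'>/dev/null; python3 s.py; python3 gm.py
```

```text
t 15.45 apex st [-20.9 -35.2] z 98.3 yaw-143.7: 0.11 F st [-5.8  6.3] Fz -3.1 Mz [ 0.98  1.33 -0.01] grip 55 21.3
t 15.95 apex st [-20.3 -56.1] z 98.8 yaw-143.7: 0.08 F st [-5.3  1.9] Fz -0.9 Mz [ 0.24  0.91 -0.27] grip 55 21.8
carton st [   3.2 -109.1] size [75.4 43.5] askew deg -8.83
```

```bash
python3 -m jog '0 -.0014 -.0014 0 0;0 -.0014 -.0014 0 0;0 -.0014 -.0014 0 0;0 -.0014 -.0014 0 0;0 0 0 0 0;0 0 0 0 0'>/dev/null; python3 s.py
python3 -m jog '0 -.0014 -.0014 0 0;0 -.0007 -.0007 0 0;0 0 0 0 0;0 0 0 0 0'>/dev/null; python3 s.py
python3 -m jog '0 -.0014 -.0014 0 0;0 0 0 0 0;0 0 0 0 0'>/dev/null; python3 s.py; python3 gm.py pics/g6.png
```

```text
t 16.5 apex st [-20.4 -63.7] z 98.7 yaw-143.7: 0.09 F st [-5.2  1.9] Fz -3.0 Mz [ 0.4   0.96 -0.22] grip 55 21.7
t 16.83 apex st [-20.4 -66.5] z 98.7 yaw-143.7: 0.1 F st [-5.4  3.5] Fz -1.3 Mz [ 0.51  1.02 -0.24] grip 55 21.8
t 17.08 apex st [-20.9 -67.5] z 98.4 yaw-143.7: 0.13 F st [-7.3  8.7] Fz 1.2 Mz [1.19 1.31 0.09] grip 55 21.6
carton st [   3.6 -116.3] size [44.1 79.2] askew deg -4.39
```

View pics/g6.png

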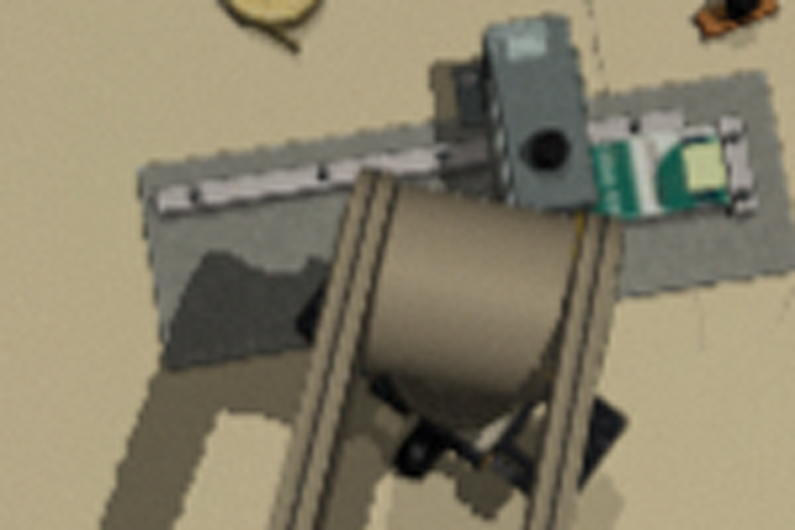

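The carton stands against the end stop (crop (725,170)) and Fy has jumped to 8.7 N, so it is home. I back the stick out along its own axis.

```bash
python3 -m jog '0 .003 0 0 0;0 .005 0 0 0;0 .01 0 0 0;0 .015 0 0 0;0 .02 0 0 0;0 .02 0 0 0;0 .02 0 0 0;0 .02 0 0 0;0 .007 0 0 0;0 0 0 0 0'>/dev/null; python3 s.py
python3 -m jog '0 0 0 -.025 0;0 0 0 -.025 0;0 0 0 0 0;0 0 0 0 0'>/dev/null; python3 d.py 440 -110 145 143.7; python3 gm.py
python3 - <<'E'
from m import *
for q in (grab("top"),):
    hs=cv2.cvtColor(q["color"],cv2.COLOR_RGB2HSV).astype(int)
    o=big((hs[:,:,0]<15)&(hs[:,:,1]>190)&(hs[:,:,2]>110));print("orange",rect(q,o,.02))
E
```

```text
t 17.97 apex st [-105.5   17. ] z 99.2 yaw-143.7: 0.17 F st [-0.1 -0.6] Fz -1.9 Mz [ 0.03 -0.1   0.06] grip 55 21.9
t 18.3 pos [430.3  14.4 151.3] yaw 143.78 tilt [-0.005  0.003 -1.   ] F [ 0.2  0.1 -0.8] open 21.4 grip 55.0 q [-0.09 -0.22  2.11 -0.    1.24 -1.02]
shift mm tool [-81.2 -94.7   6.4] turn 0.08
carton st [   4.3 -112. ] size [45.5 86.2] askew deg -1.1
orange ((341.5, 27.9), (87.0, 49.0), 74.3)
```

```bash
python3 -m jog '0 -.0203 -.0237 0 0;0 -.0203 -.0237 0 0;0 -.0203 -.0237 0 0;0 -.0203 -.0237 0 0;0 0 0 .03 0;0 0 0 .015 0;0 0 0 0 0;0 0 0 0 0'>/dev/null; python3 d.py 440 -110 89.5 143.7
python3 - <<'E'
from h import *
for n in("top","scene"):
    c=grab(n);A=np.radians(8.7);x=np.array([np.cos(A),np.sin(A)]);y=np.array([-np.sin(A),np.cos(A)])
    for sx in (-8,15):
        ys=np.arange(-140,-176,-2.);P=[[*( [.6418,-.0638]+(sx*x+v*y)/1000),.025] for v in ys]
        p=proj(c,P).astype(np.float32);im=cv2.remap(c["color"],p[:,0].reshape(1,-1),p[:,1].reshape(1,-1),cv2.INTER_LINEAR)[0]
        print(n,sx,[(int(v),*map(int,k)) for v,k in zip(ys,im)])
E
```

```text
t 19.07 pos [ 436.  -109.1  102.2] yaw 143.77 tilt [ 0.005 -0.001 -1.   ] F [ 0.9  0.5 -1.3] open 21.8 grip 55.0 q [-0.36 -0.07  2.08 -0.    1.14 -1.3 ]
shift mm tool [-3.8  1.7 12.7] turn 0.07
top -8 [(-140, 104, 118, 94), (-142, 107, 119, 95), (-144, 105, 117, 94), (-146, 104, 116, 93), (-148, 107, 118, 92), (-150, 111, 124, 95), (-152, 115, 133, 103), (-154, 109, 131, 102), (-156, 103, 126, 100), (-158, 107, 115, 98), (-160, 120, 120, 110), (-162, 149, 145, 139), (-164, 149, 144, 138), (-166, 148, 142, 136), (-168, 152, 146, 141), (-170, 155, 148, 142), (-172, 152, 145, 139), (-174, 128, 125, 117)]
top 15 [(-140, 179, 185, 139), (-142, 180, 185, 139), (-144, 181, 186, 140), (-146, 181, 187, 139), (-148, 181, 186, 139), (-150, 181, 186, 140), (-152, 181, 186, 139), (-154, 177, 182, 136), (-156, 167, 173, 129), (-158, 138, 141, 112), (-160, 113, 112, 99), (-162, 142, 137, 129), (-164, 154, 147, 142), (-166, 146, 139, 134), (-168, 147, 141, 136), (-170, 149, 146, 140), (-172, 147, 145, 139), (-174, 137, 135, 129)]
scene -8 [(-140, 115, 133, 116), (-142, 135, 143, 123), (-144, 132, 138, 119), (-146, 122, 131, 115), (-148, 129, 136, 118), (-150, 130, 137, 119), (-152, 125, 135, 118), (-154, 129, 142, 122), (-156, 126, 145, 124), (-158, 123, 144, 124), (-160, 141, 153, 135), (-162, 156, 159, 145), (-164, 157, 158, 151), (-166, 159, 158, 152), (-168, 160, 157, 153), (-170, 154, 151, 147), (-172, 150, 148, 144), (-174, 152, 150, 145)]
scene 15 [(-140, 172, 174, 148), (-142, 196, 191, 161), (-144, 198, 193, 164), (-146, 199, 194, 164), (-148, 199, 194, 163), (-150, 199, 194, 164), (-152, 199, 194, 164), (-154, 199, 194, 164), (-156, 197, 193, 163), (-158, 195, 191, 161), (-160, 193, 188, 160), (-162, 180, 176, 156), (-164, 169, 166, 154), (-166, 165, 161, 155), (-168, 159, 155, 152), (-170, 157, 153, 150), (-172, 155, 152, 148), (-174, 153, 151, 145)]
```

The carton's end and the stop abut in both views. I set the stick down and release it.

```bash
python3 -m jog '0 0 0 .006 0;0 0 0 .004 0;0 0 0 0 0;0 0 0 0 0;0 0 0 0 0'>/dev/null; python3 d.py 436 -109 89.3
```

```text
t 19.58 pos [ 437.7 -109.4   94.4] yaw 143.81 tilt [-0.  0. -1.] F [-0.2 -1.  -1.8] open 21.4 grip 55.0 q [-0.36 -0.06  2.09  0.    1.11 -1.3 ]
shift mm tool [ 1.6 -0.7  5.1] turn
```

```bash
python3 -m jog '0 0 0 .002 0;0 0 0 .002 0;0 0 0 0 0;0 0 0 0 0;0 0 0 0 0'>/dev/null; python3 d.py 436 -109 89.3
python3 -m jog '0 0 0 .001 0;0 0 0 0 0;0 0 0 0 0;0 0 0 0 0'>/dev/null; python3 d.py 436 -109 89.3
```

```text
t 20.0 pos [ 437.5 -109.5   90.1] yaw 143.78 tilt [ 0.  0. -1.] F [-0.5 -0.8 -1. ] open 21.8 grip 55.0 q [-0.36 -0.05  2.09  0.    1.11 -1.3 ]
shift mm tool [ 1.5 -0.5  0.8] turn 
t 20.33 pos [ 437.7 -109.6   89.2] yaw 143.79 tilt [-0.  0. -1.] F [ 0.9 -0.6 -0.4] open 21.9 grip 55.0 q [-0.36 -0.05  2.09  0.    1.1  -1.3 ]
shift mm tool [ 1.7 -0.5 -0.1] turn
```

```bash
python3 -m jog '.6 0 0 0 0;.6 0 0 0 0;.6 0 0 0 0;.6 0 0 0 0;.6 0 0 0 0;.6 0 0 0 0;.6 0 0 0 0;.6 0 0 0 0;.6 0 0 0 0'; 
python3 -m jog '.6 0 0 -.02 0;.6 0 0 -.03 0;.6 0 0 -.04 0;.6 0 0 -.04 0;.6 0 0 -.04 0;.6 .03 0 -.03 0;.6 .04 0 0 0;.6 .04 0 0 0;.6 0 0 0 0;.6 0 0 0 0'>/dev/null;python3 d.py; python3 gm.py
python3 - <<'E'
from m import *
for n in("top","scene"):
    q=grab(n);hs=cv2.cvtColor(q["color"],cv2.COLOR_RGB2HSV).astype(int)
    P=proj(q,[[.518,-.17,.01]])[0].astype(int)
    y=roi((abs(hs[:,:,0]-26)<8)&(hs[:,:,1]>(180 if n=="top" else 135)),(P[0]-45,P[1]-45,P[0]+45,P[1]+45))
    y=big(y);print(n,P,y.sum(),rect(q,y,.01))
E
```

```text
t: 21.08
tool_pos: [0.4376, -0.1095, 0.0891]
orientation: [-0.976, -2.986, -0.0]
force: [0.3, -1.1, -0.4]
opening: 0.0562
gripper_force: 0.0
t 21.92 pos [348.5 -44.1 289.3] yaw 143.88 tilt [-0.003  0.001 -1.   ] F [0.9 0.1 0.9] open 55.6 grip 0.0 q [-0.27 -0.6   2.13  0.    1.61 -1.21]
carton st [   4.5 -113.4] size [45.9 83.5] askew deg -1.1
top [321 227] 380 ((513.4, -163.2), (40.1, 107.9), 53.6)
scene [320 216] 42 ((499.3, -135.8), (9.4, 55.5), 47.0)
```

```bash
python3 -c "
from plant import robot
print(robot.close_job())"
```

```text
the job is handed in; nothing more can be done
None
```

I fed the green carton along the fence and under the roller to the end stop, laid the push stick flat on the bare table off the station, and handed the job in at about 22 s; no verdict was returned.

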